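Slide the ware board home in the drying rack

ROBOT

A 6-joint arm with a two-finger parallel gripper is mounted at the origin on the work surface. World frame = base frame: x ahead of the robot, y to its left, z up, the work surface at z = 0. Lengths are in m, angles in rad, forces in N, time in s.
With the tool pointing down it reaches from about 0.325 to 0.85 m from the base axis. Payload 4.4 kg.
Tool frame: the origin (TCP) lies at the very end of the fingers, on their centre line; the grasp point (between the pads) lies 19 mm behind it; y points along the fingers, z is the direction in which the jaws open and shut, and the axes are right-handed (so a half turn about y gives the same grasp; the last joint's range is limited). The gripper opens to 94 mm and grips with 3 to 60 N. Pads are 16 mm wide; open, the fingers measure 119 mm over their backs; the gripper's body (75 mm by 177 mm) begins 78 mm behind the grasp point.
Start: joints at [-1.323, 0.207, 1.542, -0, 1.393, -0.15], TCP at [0.223, -0.53, 0.205] pointing down, gripper open.
Joint ranges: [-2.73, 2.73], [-0.86, 2.22], [0.23, 2.46], [-1.11, 4.25], [0.08, 2.63], [-2.82, 2.82]. Speed limits (rad/s): [2.79, 2.79, 3.14, 3.14, 3.14, 3.14].

INTERFACE

Orientations are given as a unit quaternion [x, y, z, w].
In Python, from rig import get_state, capture, r, trace, pinpoint gives the robot as it stands. The module is installed in compiled form; this text tells all that it offers.
- The arm moves only by the tool servo_tool, never from a script. Its argument "plan" is a list of rows, each an object with "dp": the shift along the world's x, y, z in m, a list of three; "dr": the turn, a rotation vector about the world's x, y, z in rad, a list of three; "grip": the opening, from 0 (shut) to 1 (fully open). In form: [{"dp": [dx, dy, dz], "dr": [ax, ay, az], "grip": grip}, ...]. A call has 1 to 20 rows; each row is the pose to reach, as a shift and turn from the pose commanded when the call began; what a row does not reach only later rows make up. A row lasts 1/12 s, in which the tool goes at most 41.7 mm and 7.16 degrees, less where a joint would pass 70% of its speed; a pose out of reach is approached as far as the arm can. A call with a gripper value outside its range is refused whole. The fingers move at their own pace and stop on an object; "squeeze" is the grip in N (left out, the last holds). Time passes only in rows, so rows that repeat a pose let the fingers close. It gives the time, the measured TCP pose, the force and the opening at its end, in the units of the state.
- get_state(): the state, without advancing time (a new reading comes with each control period).
- capture(name): name is "scene" or "top" or "wrist"; returns a dict with "pixels" (400x640x3 uint8, blue, green, red), "depth" (400x640 float32, m along the optical axis (not along the pixel's ray), 0 where there is no reading), "K" (3x3 intrinsics, pixels), "dist" ([k1, k2, p1, p2, k3] as OpenCV has them; the pictures are not rectified), "R" (3x3) and "t" (3): a world point X has camera coordinates R X + t. Camera axes: x right, y down, z forward; pixel columns grow to the right and rows downward; lengths in m; the calibration is good to about 2 mm. A picture is of the moment at which its call begins.
- r.finish_job(): hands the job in, once; it reports no verdict.
Trained networks look in the newest picture that a camera, given by its name, has taken for a name from the list of things; names that differ only in an ending like _2 or _b are one class to them, and where a whole thing is asked for, a point or a joint stands for the part that bears it (a point fixed in the world has none). Each returns a list of dicts, best first, with "score" (0 to 1); they miss things now and then, are a little off and sometimes report something else, mostly with a low value. They report only what shows in the picture. A call takes as long as a camera call.
- trace(camera, name): "pixels" (400x640 bool, what is visible of it) and "point" ([column, row] as shares, 0 to 1, of the picture: columns of its width, rows of its height, amid what is visible of it).
- pinpoint(camera, name): "point" ([column, row] as shares, 0 to 1, of the picture: columns of its width, rows of its height: a listed point, or the origin of a listed thing).
The state is a dict: "clock": time; "q": joint angles; "joint_velocities": joint speeds; "effort": joint torques, N m; "tool_pos": TCP position; "tcp_rot": TCP orientation; "contact_force": force on the tool from outside, world axes, zero at the start; "ft_torque": the same for the moment, N m; "finger_gap": opening from 0.0 (shut) to 1.0 (fully open).
Only numpy, scipy, OpenCV 4.12 (cv2) and the standard library are available. Lean on these libraries where they do the work, as an engineer would, in place of code of your own. Each camera call takes 0.05 s, during which the arm holds its last target.

TASK

Using the fingertips only, gently push the plywood ware board along the rails of the drying rack until it drops into its locating notches and sits flush, then stop, without ramming it against the notch ends, and take the hand away. Do not grip or lift the board, keep its freshly painted bowl standing on it without touching the bowl, and leave everything else where it stands.

Things in the scene. Friction and masses are not known exactly. Their poses are not given: they have to be found in the camera images.
- rack: Pale wood drying rack fixed to the table, 480 mm long (x), 204 wide (y). Origin: centre of its underside, z up. Two rails along x, at y = +-78 mm, 27 wide, tops 50 mm above the table; outside them 10 mm side guides, 184 mm apart inside, tops at 68 mm. Open between the rails but for ties below 22 mm; open ends, no end stop. Each rail has 2 notches 12 mm deep: x = 5 to 35 and 122 to 178 mm.
- rack_home (a point): Point fixed to the rack at its x = +90, y = 0, 41 mm above the table, same axes: the board's origin when home. One end may drop just before the other: push on until both are down. Then the board lies flat on the rails, top flush with the side guides, stopped by the rigid notch ends (3 mm play each way along x, 2 mm along y): never push with over 30 N.
- board: Loose plywood ware board, 0.26 to 0.5 kg, on the rails, x along the rack's x, starting 110 to 200 mm short of home on the -x side. Panel 200 x 180 x 18 mm, spanning 9 to 27 mm above the origin (centre, at the undersides of two 9 mm cleats across it: 50 mm wide at x = 60, 24 mm wide at x = -70). Origin 50 mm above the table while sliding, 41 when dropped in. Takes 2 to 9 N to slide.
- board_end (a point): Middle of the board's bare end face at board x = -100 mm, the end away from the bowl: push here, towards the rack's +x. The face is 180 mm wide and 18 mm high: 59 to 77 mm above the table while the board slides, 50 to 68 mm once it has dropped in.
- bowl: Loose terracotta bowl with white dots, 120 mm across the rim, 72 mm across the foot, 45 mm high, about 0.22 kg, standing on the ware board. Origin: centre of its underside. It stands 15 to 40 mm from the board's centre towards board +x. Its paint is wet: not to be touched by the robot.
- spare_bowl: Like the bowl on the board, but standing on the table beside the rack. Origin: centre of its underside. Leave it alone.
- jar: Small closed jar, 54 mm across, 60 mm high, on the table beside the rack. Origin: centre of its underside. Leave it alone.
- bulb: Dark rubber slip bulb with a thin upright nozzle, 54 mm across, 90 mm high, on the table beside the rack. Origin: centre of its underside. Leave it alone.
- sprayer: Pale translucent bottle with a black cap, 52 mm across, 170 mm high, on the right of the table. Origin: centre of its underside. Leave it alone.
- brush: Brush, 200 mm long, lying on the left of the table. Leave it alone.

How it is judged:
By the outcome, as a careful person would: the job done as asked, in the order asked, and still so for the second after the job is handed in, with the robot touching nothing.
It also fails if it takes over 45 s, if anything falls off the work surface, if the arm or the gripper's body presses on something with over 40 N, if the wrist force passes 120 N, or if a joint passes its speed limit or range.

## Working session

There is one attempt and no reset: what is moved stays moved. The work goes in short steps, Python scripts to look and compute and a tool call to move; the robot and the scene stay as the last step left them, time stands still between calls to the robot, and variables do not carry over. Pictures are saved under pics/ and viewed, and the job is handed in when it is done.

Besides the shell and the picture viewer there is one more tool, called after "Call:" in YAML: its name, and indented under it one key for each argument. servo_tool: Moves the arm, as the interface text tells. Its arguments: {"type":"object","properties":{"plan":{"type":"array","items":{"type":"object","properties":{"dp":{"type":"array","items":{"type":"number"}},"dr":{"type":"array","items":{"type":"number"}},"grip":{"type":"number"}}}},"squeeze":{"type":"number"}},"required":["plan"]}

```bash
mkdir -p pics
cat > h.py <<'E'
import numpy as np, cv2
from rig import get_state, capture, r, trace, pinpoint
def ray(c,px):
    u=cv2.undistortPoints(np.array([[px]],float),c['K'],np.array(c['dist']))[0,0]
    R=np.array(c['R']);t=np.array(c['t'])
    return -R.T@t, R.T@np.array([u[0],u[1],1.])
def at_z(c,px,z):
    o,d=ray(c,px); return o+d*(z-o[2])/d[2]
def at_depth(c,px):
    o,d=ray(c,px); return o+d*c['depth'][int(px[1]),int(px[0])]
def cloud(c,step=1):
    H,W=c['depth'].shape
    v,u=np.mgrid[0:H:step,0:W:step]
    p=cv2.undistortPoints(np.stack([u,v],-1).reshape(-1,1,2).astype(float),c['K'],np.array(c['dist']))[:,0]
    d=c['depth'][::step,::step].reshape(-1)
    P=np.c_[p*d[:,None],d]
    return ((P-np.array(c['t']))@np.array(c['R'])).reshape(v.shape+(3,))
E
python3 - <<'E'
from h import *
s=get_state(); print(s)
for n in ['scene','top']:
    c=capture(n); cv2.imwrite(f'pics/{n}0.png',c['pixels'])
    for k in ['rack','rack_home','board','board_end','bowl','spare_bowl','jar','bulb','sprayer','brush']:
        try:
            l=pinpoint(n,k)[:2]
            for a in l:
                px=[a['point'][0]*640,a['point'][1]*400]
                print(n,k,round(a['score'],2),np.round(px,1),'depthpt',np.round(at_depth(c,px),3),'z0',np.round(at_z(c,px,{'rack_home':.041,'board':.05,'board_end':.068,'bowl':.077}.get(k,0)),3))
        except Exception as e: print(n,k,e)
E
```

```text
{'clock': 0.0, 'q': array([-1.32248984e+00,  2.07430640e-01,  1.54290691e+00,  3.61916503e-05,
        1.39347548e+00, -1.50518926e-01]), 'joint_velocities': array([-0.00046227,  0.00173423,  0.00152286,  0.00032071, -0.00076638,
        0.00038504]), 'effort': array([ 2.96222297e-04, -3.70879734e+01, -2.81417978e+01,  6.98139891e-02,
        3.62838374e-02, -1.91240229e-04]), 'tool_pos': array([ 0.22309042, -0.5291122 ,  0.20430707]), 'tcp_rot': array([-0.14009688,  0.69387883, -0.69230943,  0.1400453 ]), 'contact_force': array([-0.11415708,  0.83478196,  0.15474894]), 'ft_torque': array([-0.02112626, -0.04213765,  0.03166506]), 'finger_gap': 1.001524402239505}
scene rack_home 0.58 [341.3 207.5] depthpt [0.62  0.032 0.12 ] z0 [0.584 0.081 0.041]
scene board 0.57 [311.7 235.1] depthpt [ 0.615 -0.07   0.107] z0 [ 0.589 -0.043  0.05 ]
scene board_end 0.57 [285.6 254.4] depthpt [ 0.592 -0.137  0.076] z0 [ 0.589 -0.134  0.068]
scene bowl 0.69 [319.3 223.4] depthpt [ 0.594 -0.019  0.082] z0 [ 0.592 -0.017  0.077]
scene spare_bowl 0.89 [399.4 250.6] depthpt [0.772 0.098 0.006] z0 [0.771 0.
[... 657 characters left out ...]
5] z0 [ 0.597 -0.041  0.05 ]
top board_end 0.95 [352.7 199.7] depthpt [ 0.589 -0.126  0.074] z0 [ 0.59  -0.127  0.068]
top bowl 0.8 [317.6 202.6] depthpt [ 0.582 -0.018  0.082] z0 [ 0.583 -0.019  0.077]
top spare_bowl 0.64 [282.4 155.3] depthpt [0.763 0.091 0.005] z0 [0.765 0.091 0.   ]
top jar 0.83 [323.7 150.7] depthpt [ 0.755 -0.045  0.06 ] z0 [ 0.776 -0.047  0.   ]
top bulb 0.65 [292.9 257.9] depthpt [0.421 0.062 0.06 ] z0 [0.425 0.066 0.   ]
top sprayer 0.83 [447.6 233.9] depthpt [ 0.473 -0.407  0.067] z0 [ 0.481 -0.43   0.   ]
top sprayer 0.74 [278.7 206.4] depthpt [0.588 0.105 0.021] z0 [0.592 0.107 0.   ]
top brush 0.75 [170.3 248.6] depthpt [0.469 0.444 0.018] z0 [0.47  0.451 0.   ]
```

View pics/scene0.png

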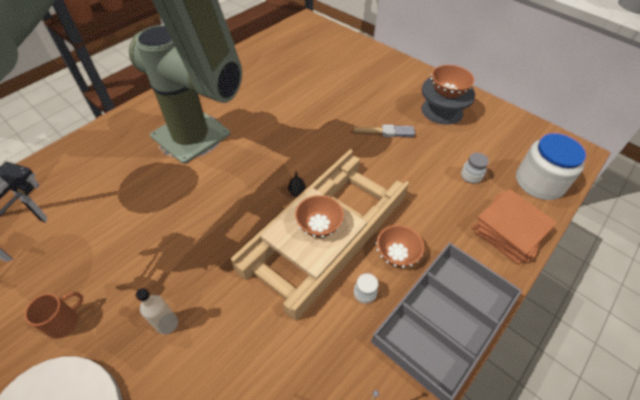

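View pics/top0.png

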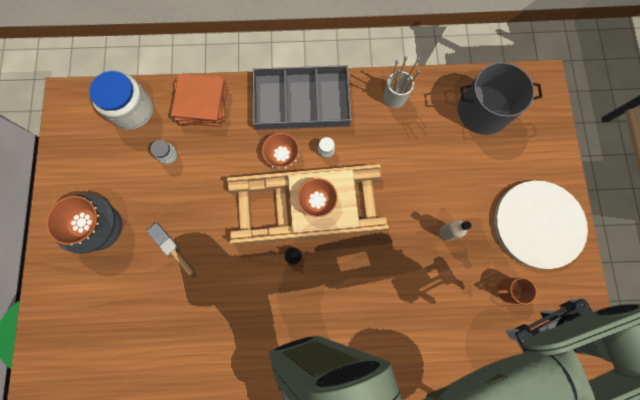

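```bash
cat > m.py <<'E'
from h import *
def measure(c, name=None):
    P=cloud(c); z=P[...,2]; ok=(c['depth']>0)
    near=ok&(P[...,0]>.44)&(P[...,0]<.74)&(P[...,1]>-.35)&(P[...,1]<.35)
    return P,near
if __name__=='__main__':
    c=capture('top'); P,near=measure(c); z=P[...,2]
    # histogram heights
    h,e=np.histogram(z[near],bins=np.arange(-.01,.14,.004)); print(list(zip(np.round(e,3),h)))
    for lo,hi in [(.044,.056),(.062,.0725),(.0725,.084)]:
        m=near&(z>lo)&(z<hi); vis=c['pixels'].copy(); vis[m]=(0,0,255); cv2.imwrite(f'pics/m{int(lo*1e4)}.png',vis[100:300,150:470])
    rk=trace('top','rack')[0]; bd=trace('top','board')[0]
    for n,t in(('rack',rk),('board',bd)):
        m=t['pixels']&ok if False else t['pixels']&(c['depth']>0)
        q=P[m]; print(n,t['score'],m.sum(),np.round(np.percentile(q,[1,50,99],axis=0),3))
        mm=(t['pixels']).astype(np.uint8)
        cn=max(cv2.findContours(mm,0,2)[0],key=cv2.contourArea)
        rect=cv2.minAreaRect(cn); print(rect)
        for b in cv2.boxPoints(rect): print(np.round(at_z(c,b,.068 if n=='rack' else .077),4))
E
python3 m.py
```

```text
[(np.float64(-0.01), np.int64(90)), (np.float64(-0.006), np.int64(2202)), (np.float64(-0.002), np.int64(6509)), (np.float64(0.002), np.int64(2408)), (np.float64(0.006), np.int64(172)), (np.float64(0.01), np.int64(65)), (np.float64(0.014), np.int64(158)), (np.float64(0.018), np.int64(674)), (np.float64(0.022), np.int64(427)), (np.float64(0.026), np.int64(74)), (np.float64(0.03), np.int64(72)), (np.float64(0.034), np.int64(192)), (np.float64(0.038), np.int64(192)), (np.float64(0.042), np.int64(163)), (np.float64(0.046), np.int64(578)), (np.float64(0.05), np.int64(615)), (np.float64(0.054), np.int64(116)), (np.float64(0.058), np.int64(66)), (np.float64(0.062), np.int64(250)), (np.float64(0.066), np.int64(634)), (np.float64(0.07), np.int64(412)), (np.float64(0.074), np.int64(1459)), (np.float64(0.078), np.int64(905)), (np.float64(0.082), np.int64(345)), (np.float64(0.086), np.int64(127)), (np.float64(0.09), np.int64(94)), (np.float64(0.094), np.int64(104)), (np.float64(0.098), np.int64(51)), (np.float64(0.102), np.int64(52)), (np.float64(0.106), np.int64(60)), (np.float64(0.11), np.int64(66)), (np.float64(0.114), np.int64(64)), (np.float64(0.118), np.int64(133)), (np.float64(0.122), np.int64(89)), (np.float64(0.126), np.int64(5)), (np.float64(0.13), np.int64(0)), (np.float64(0.134), np.int64(0))]
rack 0.88 4468 [[ 0.477 -0.22  -0.   ]
 [ 0.585  0.093  0.048]
 [ 0.697  0.253  0.073]]
((306.1069641113281, 203.91278076171875), (68.53008270263672, 158.8060302734375), 84.50768280029297)
[0.6772 0.2694 0.068 ]
[ 0.7065 -0.2258  0.068 ]
[ 0.4907 -0.2289  0.068 ]
[0.4647 0.2479 0.068 ]
board 0.6 2538 [[ 0.501 -0.134  0.067]
 [ 0.571 -0.062  0.077]
 [ 0.682  0.065  0.083]]
((322.7937927246094, 200.30056762695312), (59.178009033203125, 66.4274673461914), 84.64418029785156)
[0.6779 0.0725 0.077 ]
[ 0.6895 -0.1334  0.077 ]
[ 0.5046 -0.1386  0.077 ]
[0.4941 0.0606 0.077 ]
```

The rack runs about along world y. The bare board end is at the right in the top picture (px ~353,200), and home lies to the left (px ~280,204). Next I'll fit both poses accurately.

```bash
cat > fit.py <<'E'
from h import *
from scipy.optimize import minimize
def fit(c):
    P=cloud(c); z=P[...,2]; ok=c['depth']>0
    rk=trace(c['n'],'rack')[0]['pixels']; bd=trace(c['n'],'board')[0]['pixels']
    g=P[rk&ok&(z>.06)&(z<.074)][:,:2]
    g=g[(np.abs(g[:,0]-.588)<.16)&(np.abs(g[:,1])<.3)]
    # rack: yaw/lateral from two guide lines at +-97
    def cost(p):
        a,off=p; n=np.array([-np.sin(a),np.cos(a)]) # rack y axis
        d=np.abs(g@n-off); return np.minimum(np.abs(d-.097),.012).sum()
    best=min((minimize(cost,[np.pi/2+a,o],method='Nelder-Mead',options=dict(xatol=1e-5,fatol=1e-6,initial_simplex=[[np.pi/2+a,o],[np.pi/2+a+.03,o],[np.pi/2+a,o+.01]])) for a in (-.05,0,.05,.1,.15) for o in(-.63,-.61,-.59,-.57,-.55)),key=lambda r:r.fun)
    a,off=best.x; X=np.array([np.cos(a),np.sin(a)]);Y=np.array([-np.sin(a),np.cos(a)])
    s=g@X; e=np.percentile(s,[.5,99.5])
    return dict(yaw=a,off=off,X=X,Y=Y,ends=e,cost=best.fun/len(g),n=len(g),centre=e.mean()*X+off*Y,bd=bd,P=P)
if __name__=='__main__':
    for n in ['top','scene']:
        c=capture(n);c['n']=n; f=fit(c)
        print(n,{k:np.round(v,4) for k,v in f.items() if k not in('bd','P')})
        X,Y,o=f['X'],f['Y'],f['centre']
        q=f['P'][f['bd']&(c['depth']>0)]; q=q[(q[:,2]>.07)&(q[:,2]<.085)]
        s=(q[:,:2]-o)@X; w=(q[:,:2]-o)@Y
        print('board x in rack',np.round(np.percentile(s,[.5,2,50,98,99.5]),4),'y',np.round(np.percentile(w,[.5,2,98,99.5]),4))
        P=f['P'];z=P[...,2];dd=c['depth']>0
        d=(P[...,:2]-o); m=dd&(z>.105)&(z<.14)&(np.hypot(*np.moveaxis(d,-1,0))<.2)
        if m.any():
            pts=P[m][:,:2].astype(np.float32); print('bowl rim',cv2.minEnclosingCircle(pts), (np.array(cv2.minEnclosingCircle(pts)[0])-o)@np.c_[X,Y])
        for k,h in(('rack_home',.041),('board_end',.068),('bowl',.077),('board',.05)):
            l=pinpoint(n,k)
            if l: 
                p=at_z(c,[l[0]['point'][0]*640,l[0]['point'][1]*400],h)[:2]; print(k,np.round(p,4),'rack',np.round((p-o)@np.c_[X,Y],4))
E
python3 fit.py
```

```text
top {'yaw': np.float64(1.6232), 'off': np.float64(-0.5883), 'X': array([-0.0524,  0.9986]), 'Y': array([-0.9986, -0.0524]), 'ends': array([-0.2492,  0.2226]), 'cost': np.float64(0.0027), 'n': np.int64(1065), 'centre': array([0.5882, 0.0176])}
board x in rack [-0.1509 -0.1485 -0.0803  0.0449  0.0475] y [-0.0895 -0.0873  0.0879  0.0894]
bowl rim ((0.5916818976402283, -0.0160463135689497), 0.06053045764565468) [-0.03375794 -0.00168318]
rack_home [0.5985 0.1118] rack [ 0.0935 -0.0151]
board_end [ 0.5927 -0.1294] rack [-0.147   0.0032]
bowl [ 0.5773 -0.0167] rack [-0.0337  0.0127]
board [ 0.5893 -0.0351] rack [-0.0527  0.0017]
scene {'yaw': np.float64(1.6203), 'off': np.float64(-0.5895), 'X': array([-0.0495,  0.9988]), 'Y': array([-0.9988, -0.0495]), 'ends': array([-0.255 ,  0.2201]), 'cost': np.float64(0.0028), 'n': np.int64(1379), 'centre': array([0.5897, 0.0118])}
board x in rack [-0.1503 -0.1493 -0.0921  0.043   0.0477] y [-0.0895 -0.0886  0.0867  0.0891]
bowl rim ((0.5914164185523987, -0.01907620020210743), 0.061311379075050354) [-0.0308906  -0.00020926]
rack_home [0.5817 0.0862] rack [0.0748 0.0043]
board_end [ 0.5959 -0.133 ] rack [-0.1449  0.0009]
bowl [ 0.5938 -0.0245] rack [-0.0364 -0.0023]
board [ 0.5894 -0.0308] rack [-0.0425  0.0024]
```

Run:
```python
from h import *
from scipy.spatial.transform import Rotation as Ro
s=get_state(); R=Ro.from_quat(s['tcp_rot']); M=R.as_matrix(); print(np.round(M,3), s['clock'])
X=np.array([-.051,.9987,0]);Y=np.array([-.9987,-.051,0])
for z in (Y,-Y):
    y=np.array([0,0,-1.]); x=np.cross(y,z); T=np.c_[x,y,z]
    print(np.round((Ro.from_matrix(T)*R.inv()).as_rotvec(),4))
print('target -> dp', np.array([.589,.015])+(-.151-.045)*X[:2]-s['tool_pos'][:2])
```

```text
[[-0.922  0.     0.388]
 [-0.388  0.    -0.922]
 [-0.    -1.    -0.   ]] 1.95
[-0.      0.     -1.9185]
[-0.     -0.      1.2231]
target -> dp [0.37574233 0.34914909]
```

Call:
servo_tool:
  plan:
    - {"dp": [0.025, 0.023, 0], "dr": [0, 0, 0.08], "grip": 1}
    - {"dp": [0.05, 0.047, 0], "dr": [0, 0, 0.16], "grip": 1}
    - {"dp": [0.075, 0.07, 0], "dr": [0, 0, 0.25], "grip": 1}
    - {"dp": [0.1, 0.093, 0], "dr": [0, 0, 0.33], "grip": 1}
    - {"dp": [0.125, 0.117, 0], "dr": [0, 0, 0.41], "grip": 1}
    - {"dp": [0.15, 0.14, 0], "dr": [0, 0, 0.49], "grip": 1}
    - {"dp": [0.175, 0.163, 0], "dr": [0, 0, 0.57], "grip": 1}
    - {"dp": [0.2, 0.187, 0], "dr": [0, 0, 0.65], "grip": 1}
    - {"dp": [0.225, 0.21, 0], "dr": [0, 0, 0.73], "grip": 1}
    - {"dp": [0.25, 0.233, 0], "dr": [0, 0, 0.82], "grip": 1}
    - {"dp": [0.275, 0.257, 0], "dr": [0, 0, 0.9], "grip": 1}
    - {"dp": [0.3, 0.28, 0], "dr": [0, 0, 0.98], "grip": 1}
    - {"dp": [0.325, 0.303, 0], "dr": [0, 0, 1.06], "grip": 1}
    - {"dp": [0.35, 0.327, 0], "dr": [0, 0, 1.14], "grip": 1}
    - {"dp": [0.37, 0.345, 0], "dr": [0, 0, 1.21], "grip": 1}
    - {"dp": [0.376, 0.349, 0], "dr": [0, 0, 1.223], "grip": 1}
    - {"dp": [0.376, 0.349, 0], "dr": [0, 0, 1.223], "grip": 1}
    - {"dp": [0.376, 0.349, -0.03], "dr": [0, 0, 1.223], "grip": 1}
    - {"dp": [0.376, 0.349, -0.06], "dr": [0, 0, 1.223], "grip": 1}
    - {"dp": [0.376, 0.349, -0.06], "dr": [0, 0, 1.223], "grip": 1}

```text
clock: 3.62
tool_pos: [0.5938, -0.1802, 0.1388]
tcp_rot: [0.514, -0.492, 0.484, -0.51]
contact_force: [-0.9, -0.3, -1.8]
finger_gap: 1.002
```

Run:
```python
from h import *
for n in ['wrist','top','scene']:
    c=capture(n); cv2.imwrite(f'pics/{n}1.png',c['pixels'])
s=get_state(); print(s['tool_pos'],s['contact_force'],s['clock'],s['tcp_rot'])
```

```text
[ 0.59891225 -0.18208853  0.14630683] [0.52604137 0.62349539 0.1062894 ] 3.7667 [ 0.51218626 -0.48743172  0.48773647 -0.51204364]
```

View pics/wrist1.png

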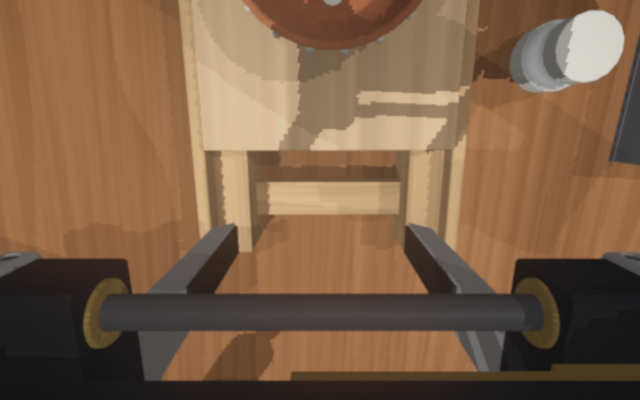

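View pics/scene1.png

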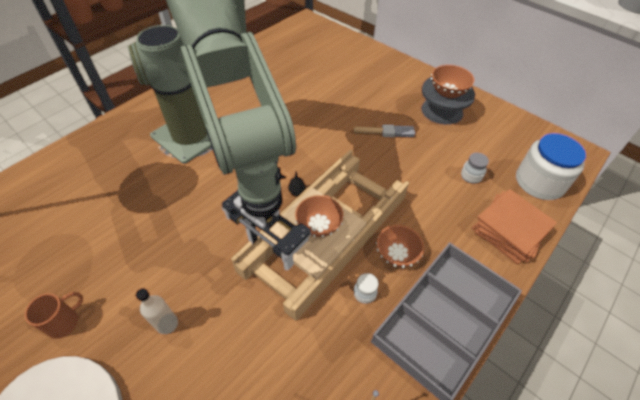

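```bash
cat > w.py <<'E'
from h import *
def board(c,s,plot=False):
    P=cloud(c); z=P[...,2]; ok=c['depth']>0
    X=np.array([-.051,.9987]);Y=np.array([-.9987,-.051]); o=np.array([.589,.015])
    u=(P[...,:2]-o)@X; v=(P[...,:2]-o)@Y
    m=ok&(abs(v)<.086)&(z>.056)&(z<.084)
    out=[]
    for lo in np.arange(-.08,.08,.02):
        q=m&(v>lo)&(v<lo+.02); 
        if q.sum()>30: out.append((round(lo+.01,3),round(np.percentile(u[q],1),4),round(np.median(z[q]),4)))
    return out,P,u,v
if __name__=='__main__':
    c=capture('wrist'); s=get_state(); out,P,u,v=board(c,s)
    for r_ in out: print(*r_)
    z=P[...,2]; m=(c['depth']>0)&(z>.06)&(z<.085)&(abs(v)<.12)&(u>-.14)&(u<-.1); print('board y',np.percentile(v[m&(z>.073)],[1,99]),'all',np.percentile(v[m],[1,99]))
    o=np.array([.589,.015]);X=np.array([-.051,.9987]);Y=np.array([-.9987,-.051])
    print('tcp rack',(s['tool_pos'][:2]-o)@np.c_[X,Y],s['tool_pos'],s['clock'])
E
python3 w.py
```

```text
-0.07 -0.1487 0.0776
-0.05 -0.1486 0.0776
-0.03 -0.1493 0.0777
-0.01 -0.1493 0.0778
0.01 -0.1492 0.0777
0.03 -0.1492 0.0776
0.05 -0.149 0.0777
0.07 -0.149 0.0777
board y [-0.08643327  0.08975307] all [-0.09787501  0.10139967]
tcp rack [-0.19755981 -0.00082873] [ 0.59990318 -0.18226019  0.14745012] 3.8167
```

Call:
servo_tool:
  plan:
    - {"dp": [-0.002, 0, -0.025], "dr": [0, 0, 0], "grip": 1}
    - {"dp": [-0.002, 0, -0.05], "dr": [0, 0, 0], "grip": 1}
    - {"dp": [-0.002, 0, -0.075], "dr": [0, 0, 0], "grip": 1}
    - {"dp": [-0.002, 0, -0.09], "dr": [0, 0, 0], "grip": 1}
    - {"dp": [-0.003, 0.01, -0.09], "dr": [0, 0, 0], "grip": 1}
    - {"dp": [-0.003, 0.02, -0.09], "dr": [0, 0, 0], "grip": 1}
    - {"dp": [-0.0035, 0.03, -0.09], "dr": [0, 0, 0], "grip": 1}
    - {"dp": [-0.0035, 0.03, -0.09], "dr": [0, 0, 0], "grip": 1}

```text
clock: 4.48
tool_pos: [0.5974, -0.149, 0.058]
tcp_rot: [-0.512, 0.485, -0.488, 0.514]
contact_force: [0.0, 0.4, 0.8]
finger_gap: 0.997
```

```bash
python3 w.py; python3 -c "
from h import *
c=capture('wrist'); cv2.imwrite('pics/w2.png',c['pixels']);print(get_state()['contact_force'])"
```

```text
-0.07 -0.1488 0.0776
-0.05 -0.1681 0.0776
-0.03 -0.1491 0.0777
-0.01 -0.1491 0.0779
0.01 -0.1491 0.0779
0.03 -0.1491 0.0777
0.05 -0.1681 0.0777
0.07 -0.1487 0.0777
board y [-0.08624033  0.08962059] all [-0.09765752  0.10115718]
tcp rack [-1.65132059e-01  4.32231524e-05] [ 0.59737855 -0.14991915  0.0579246 ] 4.5333
[ 0.65449925 -0.3897054  -0.28764305]
```

View pics/w2.png

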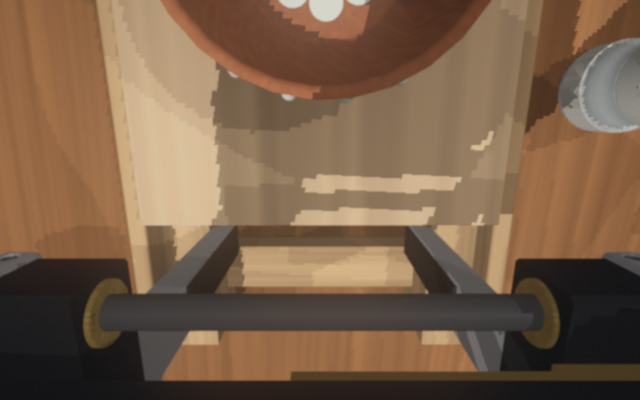

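Both fingertips (px ~238 and ~405, row ~230) sit just short of the board end, and the bowl is well clear. I'll ease forward to make contact.

Call:
servo_tool:
  plan:
    - {"dp": [0, 0.002, -0.003], "dr": [0, 0, 0], "grip": 1}
    - {"dp": [0, 0.004, -0.003], "dr": [0, 0, 0], "grip": 1}
    - {"dp": [0, 0.006, -0.003], "dr": [0, 0, 0], "grip": 1}
    - {"dp": [0, 0.0075, -0.003], "dr": [0, 0, 0], "grip": 1}
    - {"dp": [0, 0.009, -0.003], "dr": [0, 0, 0], "grip": 1}
    - {"dp": [-0.0005, 0.0105, -0.003], "dr": [0, 0, 0], "grip": 1}
    - {"dp": [-0.0005, 0.012, -0.003], "dr": [0, 0, 0], "grip": 1}

```text
clock: 5.17
tool_pos: [0.5954, -0.1395, 0.0525]
tcp_rot: [0.513, -0.487, 0.488, -0.512]
contact_force: [-0.5, -4.2, -0.4]
finger_gap: 1.0
```

```bash
python3 w.py
```

```text
-0.07 -0.1425 0.0776
-0.05 -0.1589 0.0777
-0.03 -0.1428 0.0778
-0.01 -0.1427 0.0779
0.01 -0.1428 0.0779
0.03 -0.1428 0.0778
0.05 -0.1587 0.0777
0.07 -0.1424 0.0777
board y [-0.08617517  0.08964604] all [-0.09765111  0.10115955]
tcp rack [-0.1541722  0.0014352] [ 0.59542943 -0.13904455  0.05255708] 5.2167
```

Call:
servo_tool:
  plan:
    - {"dp": [0, 0.002, 0.001], "dr": [0, 0, 0], "grip": 1}
    - {"dp": [-0.0003, 0.005, 0.001], "dr": [0, 0, 0], "grip": 1}
    - {"dp": [-0.0005, 0.009, 0.001], "dr": [0, 0, 0], "grip": 1}
    - {"dp": [-0.0007, 0.0135, 0.001], "dr": [0, 0, 0], "grip": 1}
    - {"dp": [-0.0009, 0.018, 0.001], "dr": [0, 0, 0], "grip": 1}
    - {"dp": [-0.0011, 0.0225, 0.001], "dr": [0, 0, 0], "grip": 1}
    - {"dp": [-0.0014, 0.027, 0.001], "dr": [0, 0, 0], "grip": 1}
    - {"dp": [-0.0016, 0.0315, 0.001], "dr": [0, 0, 0], "grip": 1}
    - {"dp": [-0.0018, 0.036, 0.001], "dr": [0, 0, 0], "grip": 1}
    - {"dp": [-0.0021, 0.0405, 0.001], "dr": [0, 0, 0], "grip": 1}
    - {"dp": [-0.0023, 0.045, 0.001], "dr": [0, 0, 0], "grip": 1}
    - {"dp": [-0.0025, 0.0495, 0.001], "dr": [0, 0, 0], "grip": 1}
    - {"dp": [-0.0028, 0.054, 0.001], "dr": [0, 0, 0], "grip": 1}
    - {"dp": [-0.003, 0.0585, 0.001], "dr": [0, 0, 0], "grip": 1}
    - {"dp": [-0.0032, 0.063, 0.001], "dr": [0, 0, 0], "grip": 1}
    - {"dp": [-0.0034, 0.0675, 0.001], "dr": [0, 0, 0], "grip": 1}
    - {"dp": [-0.0036, 0.0715, 0.001], "dr": [0, 0, 0], "grip": 1}
    - {"dp": [-0.0038, 0.075, 0.001], "dr": [0, 0, 0], "grip": 1}
    - {"dp": [-0.004, 0.0775, 0.001], "dr": [0, 0, 0], "grip": 1}
    - {"dp": [-0.004, 0.079, 0.001], "dr": [0, 0, 0], "grip": 1}

```text
clock: 6.88
tool_pos: [0.5912, -0.0595, 0.0535]
tcp_rot: [0.513, -0.487, 0.487, -0.513]
contact_force: [0.1, -2.0, -2.1]
finger_gap: 1.002
```

```bash
python3 w.py; python3 -c "
from h import *
c=capture('wrist'); cv2.imwrite('pics/w3.png',c['pixels']);print(get_state()['contact_force'])"
```

```text
-0.07 -0.0626 0.0776
-0.05 -0.0789 0.0777
-0.03 -0.063 0.0778
-0.01 -0.063 0.0779
0.01 -0.063 0.0779
0.03 -0.063 0.0778
0.05 -0.0788 0.0777
0.07 -0.0627 0.0777
[-1.18825139 -1.15899493 -0.25846224]Traceback (most recent call last):
  File "w.py", line 15, in <module>
    z=P[...,2]; m=(c['depth']>0)&(z>.06)&(z<.085)&(abs(v)<.12)&(u>-.14)&(u<-.1); print('board y',np.percentile(v[m&(z>.073)],[1,99]),'all',np.percentile(v[m],[1,99]))
                                                                                                 ~~~~~~~~~~~~~^^^^^^^^^^^^^^^^^^^^^^
    return _quantile_unchecked(
        a, q, axis, out, overwrite_input, method, keepdims, weights)
    return _ureduce(a,
                    func=_quantile_ureduce_func,
    ...<5 lines>...
                    overwrite_input=overwrite_input,
                    method=method)
    r = func(a, **kwargs)
    result = _quantile(arr,
                       quantiles=q,
    ...<2 lines>...
                       out=out,
                       weights=wgt)
    slices_having_nans = np.isnan(arr[-1, ...])
                                  ~~~^^^^^^^^^
IndexError: index -1 is out of bounds for axis 0 with size 0
```

View pics/w3.png

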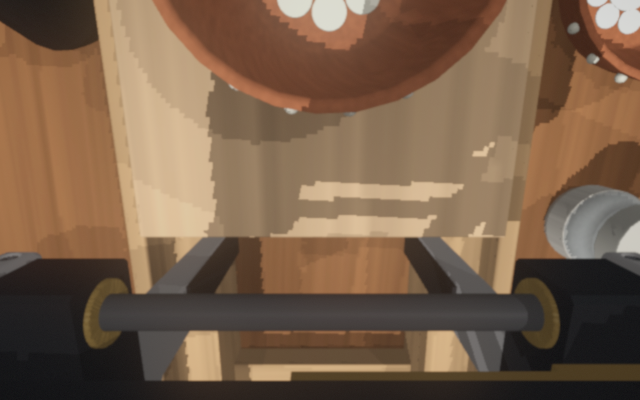

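Call:
servo_tool:
  plan:
    - {"dp": [0, 0.002, 0], "dr": [0, 0, 0], "grip": 1}
    - {"dp": [-0.0003, 0.005, 0], "dr": [0, 0, 0], "grip": 1}
    - {"dp": [-0.0005, 0.009, 0], "dr": [0, 0, 0], "grip": 1}
    - {"dp": [-0.0007, 0.013, 0], "dr": [0, 0, 0], "grip": 1}
    - {"dp": [-0.0009, 0.017, 0], "dr": [0, 0, 0], "grip": 1}
    - {"dp": [-0.0011, 0.021, 0], "dr": [0, 0, 0], "grip": 1}
    - {"dp": [-0.0013, 0.025, 0], "dr": [0, 0, 0], "grip": 1}
    - {"dp": [-0.0015, 0.029, 0], "dr": [0, 0, 0], "grip": 1}
    - {"dp": [-0.0016, 0.032, 0], "dr": [0, 0, 0], "grip": 1}
    - {"dp": [-0.0018, 0.035, 0], "dr": [0, 0, 0], "grip": 1}
    - {"dp": [-0.0019, 0.037, 0], "dr": [0, 0, 0], "grip": 1}
    - {"dp": [-0.0019, 0.038, 0], "dr": [0, 0, 0], "grip": 1}

```text
clock: 7.98
tool_pos: [0.5895, -0.0216, 0.0536]
tcp_rot: [-0.513, 0.487, -0.487, 0.513]
contact_force: [0.0, -3.3, -0.6]
finger_gap: 1.002
```

```bash
sed -i 's/^    z=P.*board y.*$//' w.py
cat >> w.py <<'E'
    print(s['contact_force'])
    c=capture('top'); P=cloud(c); u=(P[...,:2]-o)@X; v=(P[...,:2]-o)@Y; z=P[...,2]
    m=(c['depth']>0)&(abs(v)<.085)&(z>.058)&(z<.084)
    e=out[3][1]
    for a in (.02,.1,.16,.19):
        q=m&(abs(u-e-a)<.01)&(abs(v)>.065 if a>.05 else abs(v)<.085); print('top z at board',round(a-.1,2),q.sum(),np.round(np.median(z[q]),4))
E
python3 w.py
```

```text
-0.07 -0.0247 0.0776
-0.05 -0.041 0.0777
-0.03 -0.0251 0.0777
-0.01 -0.0252 0.0779
0.01 -0.0251 0.0779
0.03 -0.0251 0.0778
0.05 -0.0409 0.0777
0.07 -0.0248 0.0778
tcp rack [-0.03649492  0.00140081] [ 0.58946225 -0.02151882  0.05357928] 8.0333
[-0.16063808 -2.90202128  0.14309168]
top z at board -0.08 46 0.0773
top z at board 0.0 35 0.0768
top z at board 0.06 88 0.077
top z at board 0.09 87 0.0773
```

Call:
servo_tool:
  plan:
    - {"dp": [0, 0.001, 0], "dr": [0, 0, 0], "grip": 1}
    - {"dp": [0, 0.002, 0], "dr": [0, 0, 0], "grip": 1}
    - {"dp": [0, 0.003, 0], "dr": [0, 0, 0], "grip": 1}
    - {"dp": [-0.0002, 0.004, 0], "dr": [0, 0, 0], "grip": 1}
    - {"dp": [-0.0003, 0.005, 0], "dr": [0, 0, 0], "grip": 1}
    - {"dp": [-0.0003, 0.006, 0], "dr": [0, 0, 0], "grip": 1}
    - {"dp": [-0.0004, 0.007, 0], "dr": [0, 0, 0], "grip": 1}

```text
clock: 8.67
tool_pos: [0.5891, -0.0149, 0.0536]
tcp_rot: [-0.513, 0.487, -0.487, 0.513]
contact_force: [0.6, -4.6, 0.7]
finger_gap: 1.002
```

```bash
python3 w.py
```

```text
-0.07 -0.0181 0.0776
-0.05 -0.0342 0.0777
-0.03 -0.0185 0.0777
-0.01 -0.0184 0.0779
0.01 -0.0184 0.0779
0.03 -0.0184 0.0778
0.05 -0.0342 0.0777
0.07 -0.0181 0.0777
tcp rack [-0.02964899  0.0014507 ] [ 0.58906328 -0.01468435  0.05356199] 8.7167
[ 0.90062832 -4.03234598  0.56936404]
top z at board -0.08 34 0.0765
top z at board 0.0 36 0.0768
top z at board 0.06 83 0.0772
top z at board 0.09 85 0.0764
```

Call:
servo_tool:
  plan:
    - {"dp": [0, 0.0007, 0], "dr": [0, 0, 0], "grip": 1}
    - {"dp": [0, 0.0014, 0], "dr": [0, 0, 0], "grip": 1}
    - {"dp": [0, 0.002, 0], "dr": [0, 0, 0], "grip": 1}

```text
clock: 9.02
tool_pos: [0.5891, -0.013, 0.0536]
tcp_rot: [-0.513, 0.487, -0.487, 0.513]
contact_force: [-0.6, -4.6, 1.2]
finger_gap: 1.002
```

```bash
python3 w.py | tail -9
```

```text
0.03 -0.0164 0.0778
0.05 -0.0321 0.0777
0.07 -0.0161 0.0777
tcp rack [-0.02779665  0.00139954] [ 0.58901991 -0.01283182  0.05354013] 9.0667
[-0.13949083 -4.13718937  1.23363482]
top z at board -0.08 34 0.0758
top z at board 0.0 32 0.077
top z at board 0.06 91 0.0768
top z at board 0.09 84 0.0775
```

Call:
servo_tool:
  plan:
    - {"dp": [0, 0.0007, 0], "dr": [0, 0, 0], "grip": 1}
    - {"dp": [0, 0.0014, 0], "dr": [0, 0, 0], "grip": 1}
    - {"dp": [-0.0001, 0.002, 0], "dr": [0, 0, 0], "grip": 1}

```text
clock: 9.37
tool_pos: [0.589, -0.0109, 0.0536]
tcp_rot: [-0.513, 0.487, -0.487, 0.513]
contact_force: [0.3, -4.0, 2.0]
finger_gap: 1.002
```

```bash
python3 w.py | tail -9
```

```text
0.03 -0.0144 0.0778
0.05 -0.0301 0.0777
0.07 -0.0139 0.0777
tcp rack [-0.02574655  0.0013308 ] [ 0.588984   -0.01078088  0.05355342] 9.4167
[ 0.05623546 -4.14858894  1.34438546]
top z at board -0.08 36 0.0773
top z at board 0.0 29 0.0774
top z at board 0.06 81 0.0772
top z at board 0.09 81 0.0772
```

Call:
servo_tool:
  plan:
    - {"dp": [0, 0.0007, 0], "dr": [0, 0, 0], "grip": 1}
    - {"dp": [0, 0.0014, 0], "dr": [0, 0, 0], "grip": 1}
    - {"dp": [-0.0001, 0.002, 0], "dr": [0, 0, 0], "grip": 1}

```text
clock: 9.72
tool_pos: [0.5889, -0.0089, 0.0535]
tcp_rot: [-0.513, 0.487, -0.487, 0.513]
contact_force: [1.0, -4.4, 1.7]
finger_gap: 0.999
```

```bash
python3 w.py | tail -9
```

```text
0.03 -0.0124 0.0778
0.05 -0.0281 0.0777
0.07 -0.0121 0.0777
tcp rack [-0.02369645  0.00131062] [ 0.5888996  -0.00873243  0.05354007] 9.7667
[ 0.54562983 -4.28840219  2.09135491]
top z at board -0.08 29 0.0772
top z at board 0.0 34 0.0769
top z at board 0.06 86 0.0774
top z at board 0.09 92 0.0771
```

Call:
servo_tool:
  plan:
    - {"dp": [0, 0.0007, 0], "dr": [0, 0, 0], "grip": 1}
    - {"dp": [0, 0.0014, 0], "dr": [0, 0, 0], "grip": 1}
    - {"dp": [-0.0001, 0.002, 0], "dr": [0, 0, 0], "grip": 1}

```text
clock: 10.07
tool_pos: [0.5884, -0.0061, 0.0532]
tcp_rot: [-0.512, 0.488, -0.487, 0.513]
contact_force: [0.5, -3.9, -0.1]
finger_gap: 0.999
```

```bash
python3 w.py | tail -9
```

```text
0.03 -0.0094 0.069
0.05 -0.0256 0.0688
0.07 -0.0094 0.0687
tcp rack [-0.02102872  0.00168322] [ 0.58839144 -0.00608717  0.0532102 ] 10.1167
[-1.01745002 -2.83644346  0.3051249 ]
top z at board -0.08 30 0.0675
top z at board 0.0 33 0.0679
top z at board 0.06 86 0.0676
top z at board 0.09 78 0.0684
```

The board top fell from 0.077 to 0.068 at both ends, so it is home. Now I'll back the hand away and lift it.

Call:
servo_tool:
  plan:
    - {"dp": [0, -0.003, 0], "dr": [0, 0, 0], "grip": 1}
    - {"dp": [0.0005, -0.01, 0], "dr": [0, 0, 0], "grip": 1}
    - {"dp": [0.001, -0.025, 0], "dr": [0, 0, 0], "grip": 1}
    - {"dp": [0.002, -0.045, 0], "dr": [0, 0, 0], "grip": 1}
    - {"dp": [0.003, -0.065, 0.005], "dr": [0, 0, 0], "grip": 1}
    - {"dp": [0.004, -0.08, 0.03], "dr": [0, 0, 0], "grip": 1}
    - {"dp": [0.004, -0.09, 0.06], "dr": [0, 0, 0], "grip": 1}
    - {"dp": [0.004, -0.1, 0.09], "dr": [0, 0, 0], "grip": 1}
    - {"dp": [0.004, -0.11, 0.12], "dr": [0, 0, 0], "grip": 1}
    - {"dp": [0.004, -0.12, 0.14], "dr": [0, 0, 0], "grip": 1}
    - {"dp": [0.004, -0.12, 0.15], "dr": [0, 0, 0], "grip": 1}
    - {"dp": [0.004, -0.12, 0.15], "dr": [0, 0, 0], "grip": 1}
    - {"dp": [0.004, -0.12, 0.15], "dr": [0, 0, 0], "grip": 1}

```text
clock: 11.25
tool_pos: [0.5922, -0.1262, 0.2026]
tcp_rot: [-0.513, 0.488, -0.487, 0.513]
contact_force: [0.2, -0.2, -1.0]
finger_gap: 1.003
```

```bash
python3 w.py
python3 - <<'E'
from h import *
a=capture('wrist')['pixels']; b=capture('top')['pixels']; c=capture('scene')['pixels']
cv2.imwrite('pics/f1.png',a); cv2.imwrite('pics/f2.png',np.vstack([b[100:300,150:470],c[130:330,200:520]]))
E
```

```text
-0.07 -0.011 0.0684
-0.05 -0.011 0.0684
-0.03 -0.011 0.0685
-0.01 -0.011 0.0685
0.01 -0.0109 0.0685
0.03 -0.0109 0.0684
0.05 -0.0109 0.0685
0.07 -0.0109 0.0685
tcp rack [-0.14074368  0.00465902] [ 0.59152496 -0.12579794  0.20143219] 11.3
[-0.2322687   0.68471843 -0.27485257]
top z at board -0.08 351 0.0683
top z at board 0.0 76 0.0679
top z at board 0.06 80 0.0677
top z at board 0.09 83 0.0687
```

View pics/f1.png

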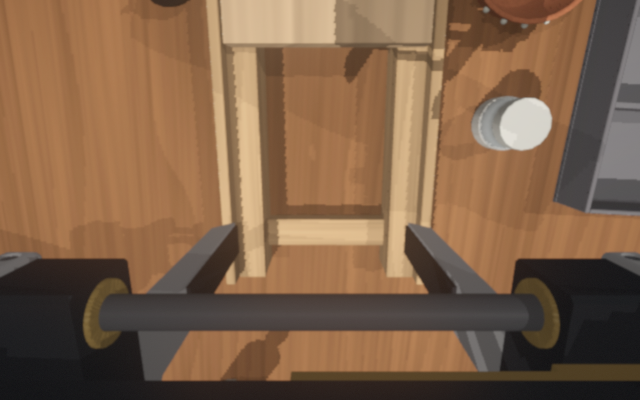

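View pics/f2.png

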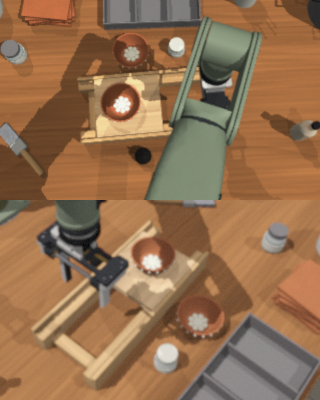

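The board lies flush, the bowl is standing on it, and the hand is clear.

```bash
python3 -c "
from rig import r
print(r.finish_job())"
```

```text
the job is handed in; nothing more can be done
None
```

The board is in its notches and flush. I pushed it about 140 mm along the rails with both open fingertips on its bare end, then backed the hand off and lifted it clear. I slowed to about 0.7 mm steps near home and stopped when the board dropped. The job was handed in at about 11.5 s on the robot's clock.

- **Seating:** the board top measured about 0.068 m at every place checked along its length, down from 0.077 m while sliding. That matches the side-guide tops. Its end face is square, at about rack x = −11 mm against −10 mm nominal, which is within the 3 mm play.
- **Forces:** the readings at the end of each push were under 5 N, and the last one, after lifting clear, was about zero. I had no force readings between those points.
- **Other things:** in the last pictures the bowl stands upright on the board. The spare bowl, jar, bulb, brush and sprayer look undisturbed. I judged this by eye and did not re-measure their positions.
- **Disagreement:** early on, the two cameras' estimates of the rack's position along its length differed by about 6 mm. I therefore went by the measured drop of the board rather than the computed distance. No check failed, apart from one script error in a measurement I didn't need.

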